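# Reverse the clamp's ratchet and back its screw off the jig block

## Robot

A 7-joint arm with a two-finger parallel gripper is mounted at the origin on a cart in front of the work surface, level with it; the furniture and walls round the work are solid. World frame = base frame: x ahead of the robot, y to its left, z up, the work surface at z = 0. Lengths are in mm, angles in rad, forces in N, time in s.
With the tool pointing down it reaches from about 425 to 800 mm from the base axis. Payload 8.3 kg.
Tool frame: the origin (TCP) lies at the very end of the fingers, on their centre line; the grasp point (between the pads) lies robot.grip_point_offset behind it (robot.grip_point_offset is the distance from the TCP to the grasp point, in mm); z points along the fingers, y is the line along which they close (so a half turn about z gives the same grasp; the last joint's range is limited). The gripper opens to 85 mm and grips with 20 to 120 N. Pads are 22 mm wide; open, the fingers measure 114 mm over their backs; the gripper's body (76 mm by 85 mm) begins 54 mm behind the grasp point. The pads swing forward as they close: fully open they stand 13 mm farther back than shut.
Start: joints at [-1.23, 0.383, 0.016, 1.37, -0.006, 1.388, -0.046], TCP at [245.518, 574.736, 208.379] pointing down, gripper open.
Joint ranges: [-2.95, 2.95], [-0.25, 2.06], [-1.52, 1.56], [0.18, 2.33], [-1.44, 4.58], [0.02, 2.06], [-3.01, 3.01]. Speed limits (rad/s): [2.39, 2.39, 3.01, 3.01, 3.14, 3.14, 3.14].

## Interface

Orientations are given as a 3x3 rotation matrix whose columns are the frame's x, y, z axes.
In Python, from rig import robot gives the robot as it stands.
- The arm moves only by the tool move_arm, never from a script. Its arguments are lists of equal length, an entry for each row: "delta_pos": the shift along the tool's x, y, z in m, a list of three; "spin": the turn about the tool's z in rad; "jaw": the opening, from 0 (shut) to 1 (fully open). In form: {"delta_pos": [[x, y, z], ...], "spin": [spin, ...], "jaw": [jaw, ...]}. A call has 1 to 10 rows; each row is the pose to reach, as a shift and turn from the pose commanded when the call began, along the tool's axes at that moment; what a row does not reach only later rows make up. A row lasts 1/10 s, in which the tool goes at most 50 mm and 8.59 degrees, less where a joint would pass 70% of its speed; a pose out of reach is approached as far as the arm can. A call with a gripper value outside its range is refused whole. The fingers move at their own pace and stop on an object; "grip_force" is the grip in N (left out, the last holds). Time passes only in rows, so rows that repeat a pose let the fingers close. It gives the time, the measured TCP pose, the force, the opening and the grip force at its end, in the units of the state.
- robot.observe(): the state, without advancing time (a new reading comes with each control period).
- robot.read_camera(name): name is "scene" or "top" or "wrist"; returns a dict with "color" (420x560x3 uint8, blue, green, red), "z_map" (420x560 float32, mm along the optical axis (not along the pixel's ray), 0 where there is no reading), "fx", "fy", "cx", "cy" (pixels), "k1" (the pictures are not rectified: a ray, as slopes to the right and down, at radius r is drawn at 1 + k1 r^2 times it, then the intrinsics apply), "rvec" (rotation vector, rad) and "tvec" (3), from world to camera coordinates, as OpenCV has them. Camera axes: x right, y down, z forward; pixel columns grow to the right and rows downward; lengths in mm; the calibration is good to about 2 mm. A picture is of the moment at which its call begins.
- robot.finish_job(): hands the job in; it is judged then, once.
The state is a dict: "t": time; "q": joint angles; "dq": joint speeds; "tau": joint torques, N m; "tool_pos": TCP position; "tcp_rot": TCP orientation; "force": force on the tool from outside, world axes, zero at the start; "ft_torque": the same for the moment, N m; "opening": opening from 0.0 (shut) to 1.0 (fully open); "grasp_force": force on a finger pad.
Only numpy, scipy, OpenCV 4.12 (cv2) and the standard library are available. Lean on these libraries where they do the work, as an engineer would, in place of code of your own. Each camera call takes 0.05 s, during which the arm holds its last target. There are 200 camera calls.

## Task

The ratchet on the bench clamp is still set to tighten. Reach in under the front of the barred guard, flip the ratchet's direction lever fully over to the right as seen from the handle (loosen), then swing the ratchet handle to and fro until the clamp's foot stands at least 4 mm clear above the steel jig block. Leave the lever on the loosen side, the block where it stands and the things round the clamp undisturbed.

Things in the scene. Friction and masses are not known exactly. Their poses are not given: they have to be found in the camera images.
- clamp: Fixed grey C-frame bench clamp on a dark base plate (142 x 110 x 16 mm); Origin on the vertical screw axis at bench height; x points from the handle side to the column at the back (the robot is on the -x side), z up. Right means -y, left +y of this frame. The handle side faces the robot, turned 0.15 to 0.65 rad to its left. Arm 80 to 104 mm above the bench; steel pear-shaped ratchet head above it, 112 to 140 mm, 80 mm wide.
- guard: Fixed guard of 6 mm steel bars 203 to 209 mm above the bench, x -70 to +94 and y +-100 mm in the clamp's axes (also its own), with a front lip of bars 203 to 248 mm high at x = -70. Open to front and sides. The lever's tab is so near the lip that a gripper pointing straight down strikes it: come from the front, tilted 30 to 45 degrees, fingertips leading away from the robot.
- axis (a point): Point on the vertical screw axis, 141 mm above the bench (top of the ratchet head). Handle and screw turn about it. The ratchet's teeth are 24 degrees (0.42 rad) apart, so make full strokes.
- lever (a joint): Direction lever, rad about the vertical, relative to the handle, positive anticlockwise from above: +0.45 = fully right = loosen, -0.45 = fully left = tighten (starts -0.45 to -0.40), 0 in line with the handle. Pivot on the handle's centre line 44 mm from the screw axis; the tab is 50 mm further out. Stays where it is left; takes about 3 N at the tab.
- lever_tab (a point): Top centre of the upright dark steel tab at the end of the direction lever: tab 12 mm along the lever, 9 mm across it, standing 29 mm proud of the lever arm, whose upper face is 150 mm above the bench; this point is 179 mm above the bench.
- handle (a joint): Swing of the ratchet handle, rad about the screw axis, positive anticlockwise from above = to the right; 0: points along the clamp's -x. Hard stops at -0.5 and +0.9; starts within 0.3 of 0. Lever on loosen: a swing right turns the screw (about 8 N at the grip), a swing left clicks back (3 N). Lever on tighten: clicks freely to the right, locks to the left.
- handle_grip (a point): Middle of the black rubber grip of the handle, a lying round bar 22 to 25 mm thick and 82 mm long, 155 mm from the screw axis and 126 mm above the bench, free below and above. The grip runs from 105 to 187 mm from the screw axis.
- screw (a joint): Turn of the clamp screw, rad, positive anticlockwise from above = loosened; starts at 0 (tight, cannot go below), ends at 6.3. It lifts the foot 10 mm a turn and stays where it is left.
- foot_pad (a point): Centre of the underside of the clamp's round steel foot (32 mm across). At the start 0.5 mm or less above the jig block.
- jig_block: Steel jig block 45 x 70 x 35 mm, loose, standing on the clamp's base plate under the foot; origin at the centre of its underside, z up. Its top is 35 mm above this point.
- tin: Blue flux tin, 75 mm across, 50 mm high, a bystander; origin at the centre of its underside.
- tape_roll: Roll of masking tape, 98 mm across, 24 mm high, a bystander lying on the bench near the handle; origin at the centre of its underside.
- pliers: Red-handled pliers, 166 mm long, 14 mm high, a bystander lying on the bench near the handle; origin at the middle of the underside.
- oil_bottle_amber: Squeeze bottle with amber oil, 58 mm across, 153 mm high, a bystander; origin at the centre of its underside.
Mind the look-alikes: they are no part of the job. There is more than one size of the jig_block; the one meant has the size given above.

How it is judged (in metres and radians):
On the way, in this order (a step that is already met when the one before it is completed fails the run):
1. the direction lever is flipped fully to the loosen side (past 0.3 rad) while the screw is still tight (value of joint lever above 0.3 rad and value of joint screw below 0.3 rad), for 0.1 s.
2. the screw has been broken loose with the handle (turned more than 0.6 rad) (value of joint screw above 0.6 rad), for 0.1 s.
At the end, for the whole second after the job is handed in: The foot stands at least 4 mm above the jig block's top, the direction lever is on the loosen side (over 0.25 rad), the block is within 15 mm of where it stood, and the screw is at rest (z of foot_pad in the frame of jig_block above 0.039 m and value of joint lever above 0.25 rad and distance of jig_block from where it was at the start of the episode below 0.015 m and velocity of joint screw between -0.05 and 0.05 rad/s); the robot touches nothing.
It fails at once if the tin pushed more than 40 mm away (distance of tin from where it was at the start of the episode above 0.04 m).
It fails at once if the tape roll pushed more than 40 mm away (distance of tape_roll from where it was at the start of the episode above 0.04 m).
It fails at once if the pliers pushed more than 40 mm away (distance of pliers from where it was at the start of the episode above 0.04 m).
It fails at once if the oil bottle amber pushed more than 40 mm away (distance of oil_bottle_amber from where it was at the start of the episode above 0.04 m).
It also fails if it takes over 72 s, if anything falls off the work surface, if the arm or the gripper's body presses on something with over 40 N, if the wrist force passes 120 N, or if a joint passes its speed limit or range.

## Working session

There is one attempt and no reset: what is moved stays moved. The work goes in short steps, Python scripts to look and compute and a tool call to move; the robot and the scene stay as the last step left them, time stands still between calls to the robot, and variables do not carry over. Pictures are saved under pics/ and viewed, at most 10 in all, crops included, and the job is handed in when it is done.

Besides the shell and the picture viewer there is one more tool, called after ">>>" by a JSON object that holds its "method" and its "body", one argument or row to a line. move_arm: Moves the arm, as the interface text tells. Its arguments: {"type":"object","properties":{"delta_pos":{"type":"array","items":{"type":"array","items":{"type":"number"}}},"spin":{"type":"array","items":{"type":"number"}},"jaw":{"type":"array","items":{"type":"number"}},"grip_force":{"type":"number"}},"required":["delta_pos","spin","jaw"]}

```bash
mkdir -p pics; ls; cat > h.py <<'E'
import numpy as np,cv2
from rig import robot
def cam(n):
    c=robot.read_camera(n); c['R']=cv2.Rodrigues(np.array(c['rvec'],float))[0]; c['t']=np.array(c['tvec'],float).ravel(); return c
def rays(c,uv):
    uv=np.asarray(uv,float).reshape(-1,2)
    d=np.stack([(uv[:,0]-c['cx'])/c['fx'],(uv[:,1]-c['cy'])/c['fy']],1); s=d.copy()
    for _ in range(10): s=d/(1+c['k1']*(s**2).sum(1,keepdims=True))
    return np.c_[s,np.ones(len(s))]
def onplane(c,uv,z):
    r=rays(c,uv)@c['R']; o=-c['R'].T@c['t']; return o+r*((z-o[2])/r[:,2])[:,None]
def bydepth(c,uv):
    uv=np.asarray(uv).reshape(-1,2).astype(int); z=c['z_map'][uv[:,1],uv[:,0]]
    return (rays(c,uv)*z[:,None]-c['t'])@c['R']
def cloud(c):
    v,u=np.nonzero(c['z_map']>0); uv=np.c_[u,v]; return uv,bydepth(c,uv),c['color'][v,u]
def proj(c,P):
    p=np.asarray(P,float).reshape(-1,3)@c['R'].T+c['t']; s=p[:,:2]/p[:,2:]
    s=s*(1+c['k1']*(s**2).sum(1,keepdims=True)); return s*[c['fx'],c['fy']]+[c['cx'],c['cy']]
E
python3 - <<'E'
from h import *
s=robot.observe(); print(s, robot.grip_point_offset)
for n in ['scene','top']:
    c=cam(n); cv2.imwrite(f'pics/{n}0.png',c['color']); print(n,-c['R'].T@c['t'],c['R'][2],c['fx'])
E
```

```text
pics
{'t': 0.0, 'q': array([-1.22990006,  0.38422344,  0.0163951 ,  1.37120201, -0.00627696,
        1.38818137, -0.04651349]), 'dq': array([-1.82951222e-03, -3.90892216e-04, -2.15333530e-05, -4.71696738e-04,
        6.22009729e-04, -3.46520215e-04,  2.17979903e-04]), 'tau': array([-1.47644256e-03, -6.27593350e+01,  8.43496397e-01, -3.71821547e+01,
        1.66204391e-02,  1.41900487e-02,  3.24305609e-05]), 'tool_pos': array([245.33775616, 574.22417916, 207.36658301]), 'tcp_rot': array([[-9.19589630e-01,  3.92879635e-01, -7.10245802e-04],
       [ 3.92880271e-01,  9.19587809e-01, -1.83118049e-03],
       [-6.63001403e-05, -1.96297615e-03, -9.99998071e-01]]), 'force': array([-0.94126037, -0.15352266, -0.91766966]), 'ft_torque': array([-0.01010841,  0.04298365, -0.03055693]), 'grasp_force': 0.0, 'opening': 0.9987995870021106} 18.700000000000003
scene [  87.66674923 -228.90073348  827.34853879] [ 0.56951188  0.39152697 -0.72274674] 412.4341731627883
top [ 159.88938948  413.81986054 1030.71121156] [ 0.47987343 -0.22873378 -0.84699607] 422.7926563611535
```

View pics/scene0.png

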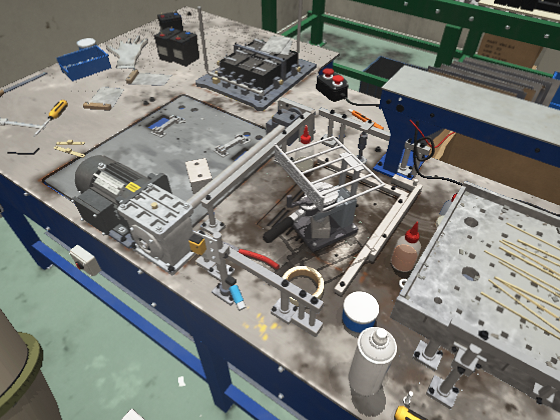

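View pics/top0.png

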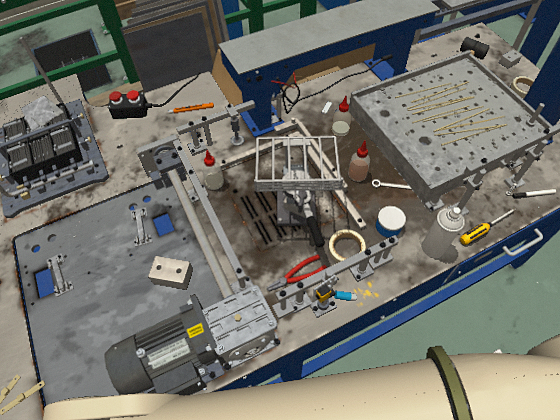

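The scene view shows the guard around (330,160), the black grip near (285,225), the tape roll at (300,280) and the pliers at (260,258). In the top view the guard is at (298,160), the grip at (315,235), the tape at (347,247) and the pliers at (303,270).

```bash
python3 - <<'E'
from h import *
P=[];C=[]
for n,(x0,y0,x1,y1) in {'scene':(220,120,420,320),'top':(210,110,410,310)}.items():
    c=cam(n); uv,p,col=cloud(c)
    cv2.imwrite(f'pics/{n}_crop.png',cv2.resize(c['color'][y0:y1,x0:x1],(600,600),interpolation=cv2.INTER_CUBIC))
    m=(uv[:,0]>x0)&(uv[:,0]<x1)&(uv[:,1]>y0)&(uv[:,1]<y1)
    p=p[m];uv=uv[m];col=col[m]
    np.savez(f'{n}.npz',p=p,uv=uv,col=col)
    g=(p[:,2]>196)&(p[:,2]<255)
    print(n,'guard pts',g.sum()); q=p[g]
    # cluster central
    med=np.median(q,0); q=q[np.linalg.norm(q[:,:2]-med[:2],axis=1)<200]
    print(med, cv2.minAreaRect(q[:,:2].astype(np.float32)))
    l=q[q[:,2]>220]; print('lip',len(l),cv2.minAreaRect(l[:,:2].astype(np.float32)), cv2.fitLine(l[:,:2].astype(np.float32),cv2.DIST_HUBER,0,.01,.01).ravel())
    h=(p[:,2]>110)&(p[:,2]<145)&(col.max(1)<70)
    q=p[h]; print('dark',h.sum(),np.median(q,0),cv2.fitLine(q[:,:2].astype(np.float32),cv2.DIST_HUBER,0,.01,.01).ravel(),np.percentile(q,[5,95],axis=0))
a=np.hstack([cv2.resize(cv2.imread(f'pics/{n}_crop.png'),(400,400)) for n in('scene','top')]); cv2.imwrite('pics/both.png',a)
E
```

```text
scene guard pts 2062
[706.98851602  86.01669885 209.24922458] ((738.8265380859375, 92.6396484375), (207.49681091308594, 171.7734375), 64.00936889648438)
lip 558 ((664.251953125, 127.28466796875), (203.85833740234375, 7.343590259552002), 64.00936889648438) [4.3986702e-01 8.9806288e-01 6.6482800e+02 1.3025848e+02]
dark 865 [615.79024979  92.36390243 130.46070629] [ 9.8576105e-01 -1.6815218e-01  6.7530133e+02  9.8048409e+01] [[ 478.45336513  -31.46558405  112.77821272]
 [1052.50668443  134.00751784  140.76284816]]
top guard pts 2191
[689.46973097 112.85165468 209.31725344] ((737.7757568359375, 94.85934448242188), (206.31468200683594, 175.46656799316406), 64.0959701538086)
lip 609 ((663.7454223632812, 131.22933959960938), (204.75521850585938, 9.570571899414062), 64.35958862304688) [4.3797404e-01 8.9898765e-01 6.6290533e+02 1.3134431e+02]
dark 786 [604.98763055 121.05306003 130.49523901] [  0.61939734  -0.78507763 616.9411      81.894844  ] [[ 477.46064364 -174.10731536  114.16757736]
 [ 855.1560081   264.57610278  141.01245274]]
```

View pics/both.png

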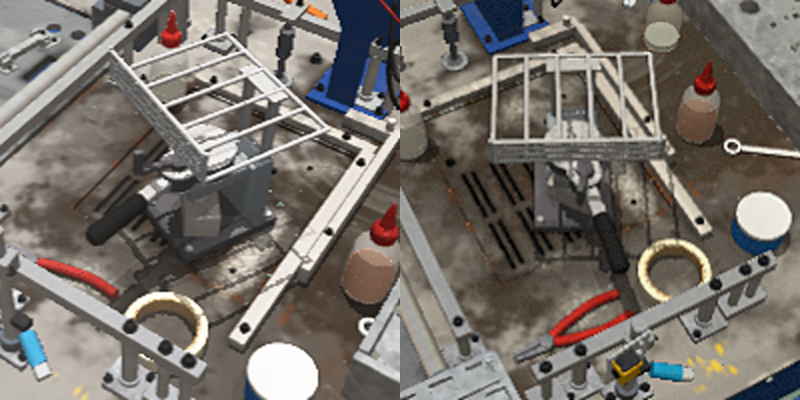

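The crops show the black grip left of the tab's upright post (scene crop ~(140,158), top crop ~(560,210)). The lip crosses the head in front, the tape roll is on the right, and the pliers lie in front.

```bash
python3 - <<'E'
from h import *
O=np.array([727.2,99.4]); ex=np.array([.899,-.438]); ey=np.array([.438,.899])
for n in('scene','top'):
    d=np.load(n+'.npz');p=d['p'];col=d['col'];uv=d['uv']
    L=np.c_[(p[:,:2]-O)@ex,(p[:,:2]-O)@ey,p[:,2]]; r=np.hypot(L[:,0],L[:,1])
    g=(r>105)&(r<188)&(L[:,0]<-80)&(L[:,2]>118)&(L[:,2]<145)&(abs(L[:,1])<90)&(col.max(1)<90)
    q=L[g]; th=np.arctan2(-q[:,1],-q[:,0]); print(n,'grip',g.sum(),np.median(q,0),'theta',np.median(th), th.std(), r[g].max())
    t=(L[:,2]>153)&(L[:,2]<190)&(r>40)&(r<130)&(L[:,0]<-40)
    q=L[t]; print('tab',t.sum(),np.median(q,0) if t.any() else '', q.min(0),q.max(0))
    for a in q[np.argsort(-q[:,2])][:12]: print(a.round(1))
    # everything tall in front, obstacles z>30 with local x<-75
    o=(L[:,2]>60)&(L[:,0]<-190); q=L[o]
    print('obst',len(q),np.percentile(q,[2,50,98],axis=0).round() if len(q) else '')
    lo=(L[:,2]>165)&(L[:,0]<-110); print('high', lo.sum(), L[lo].max(0) if lo.any() else '')
c=cam('scene');uv,p,col=cloud(c)
m=(p[:,0]>350)&(p[:,0]<750)&(p[:,1]>-150)&(p[:,1]<450)&(p[:,2]>60)
H=np.zeros((12,8),int)
for x,y,z in p[m]: 
    i,j=int((y+150)//50),int((x-350)//50); H[i,j]=max(H[i,j],z)
print('rows y -150.., cols x 350..');print(H)
E
```

```text
scene grip 349 [-143.7095292   -46.76508959  134.97072468] theta 0.32456902774581464 0.04216946255132468 186.3343530600542
tab 52 [-91.99950482  -7.57634892 170.18141162] [-97.30412651 -10.57157493 153.10023964] [-72.160678    -0.40377194 181.93010434]
[-91.6  -6.3 181.9]
[-94.4  -6.7 180.5]
[-88.8  -6.  180.4]
[-92.3  -7.6 180.3]
[-86.3  -6.3 179.5]
[-95.6  -4.4 179.1]
[-92.   -2.6 179. ]
[-86.2  -1.6 178.6]
[-87.4  -8.2 178.4]
[-96.7  -6.4 178.2]
[-89.2  -6.9 178.2]
[-93.3  -0.4 177.8]
obst 1336 [[-290. -180.   61.]
 [-237.  -90.  111.]
 [-191.  -30.  176.]]
high 104 [-266.46609282  -55.49356284  209.70426382]
top grip 292 [-147.03611012  -39.60309183  135.0452838 ] theta 0.2646364487874898 0.04375847312013091 187.8873443225766
tab 34 [-96.14194904  -2.90703601 173.39424235] [-100.83889859   -7.96949037  153.39245546] [-8.75482882e+01 -1.02325959e-01  1.80496460e+02]
[-89.3  -2.7 180.5]
[-95.   -4.9 180.4]
[-91.8  -2.6 179.9]
[-94.2  -2.6 179.3]
[-91.2  -7.5 178.9]
[-9.630e+01 -1.000e-01  1.781e+02]
[-90.4  -0.3 177.9]
[-87.5  -5.2 177.8]
[-93.2  -7.4 177.5]
[-95.9  -4.9 177.4]
[-95.6  -7.4 176.9]
[-98.3  -4.9 176.6]
obst 3244 [[-340. -168.   65.]
 [-283.   49.  114.]
 [-194.  206.  210.]]
high 425 [-276.04626585  -22.83357197  214.36228743]
rows y -150.., cols x 350..
[[  0 152 151   0   0   0   0 127]
 [  0   0 115   0   0   0   0   0]
 [  0   0 122   0   0   0 209 210]
 [  0   0 123   0   0 248 213 211]
 [  0   0 115   0   0 246 245 212]
 [  0 164 116 138 140 244 246 212]
 [  0 212 211   0   0   0 249 244]
 [  0 210 113   0   0   0 245 250]
 [  0   0 123   0   0   0   0   0]
 [  0 159 158 159 119 115 114 114]
 [  0 160 161 152  96  95  97  97]
 [  0 158 157 158 151   0   0   0]]
```

```bash
cat >> h.py <<'E'
O=np.array([727.2,99.4]); ex=np.array([.899,-.438]); ey=np.array([.438,.899])
def loc(p): return np.r_[(p[:2]-O)@ex,(p[:2]-O)@ey,p[2]]
def yaw(R): # tool y angle in clamp frame
    return np.arctan2(R[:2,1]@ey,R[:2,1]@ex)
def where():
    s=robot.observe(); print('t',round(s['t'],2),'loc',loc(s['tool_pos']).round(1),'yaw_y',yaw(s['tcp_rot']).round(3),'tilt',s['tcp_rot'][:,2].round(3),'F',s['force'].round(1),'open',round(s['opening'],3)); return s
def to(*targets):
    s=where(); R=s['tcp_rot']
    for x,y,z in targets:
        w=np.r_[O+x*ex+y*ey,z]; print((x,y,z),'delta m',(R.T@(w-s['tool_pos'])/1000).round(3))
E
python3 - <<'E'
from h import *
to((-125,24,330)); s=robot.observe(); c=cam('wrist'); print('wristcam in tool',s['tcp_rot'].T@(-c['R'].T@c['t']-s['tool_pos']), (c['R']@s['tcp_rot']).round(2)); print(s['q'])
E
```

```text
t 0.25 loc [-641.2  216.1  207.9] yaw_y 1.62 tilt [-0.    -0.001 -1.   ] F [-0.5 -0.4  0.7] open 0.997
(-125, 24, 330) delta m [-0.506 -0.218 -0.122]
wristcam in tool [  76.20343337   -0.16715192 -165.75815165] [[ 0.    1.    0.  ]
 [-0.95  0.   -0.3 ]
 [-0.3  -0.    0.95]]
[-1.22988164  0.38379844  0.01638104  1.37056899 -0.00629324  1.38816509
 -0.04649555]
```

>>> {"method": "move_arm", "body": {
  "delta_pos": [
    [0, 0, -0.05],
    [0, 0, -0.1],
    [-0.04, -0.02, -0.122],
    [-0.09, -0.04, -0.122],
    [-0.135, -0.058, -0.122],
    [-0.18, -0.077, -0.122],
    [-0.225, -0.097, -0.122],
    [-0.27, -0.116, -0.122],
    [-0.315, -0.135, -0.122],
    [-0.36, -0.155, -0.122]
  ],
  "spin": [0, 0, 0.12, 0.25, 0.38, 0.51, 0.64, 0.77, 0.9, 1.03],
  "jaw": [0.62, 0.62, 0.62, 0.62, 0.62, 0.62, 0.62, 0.62, 0.62, 0.62]
}}

```text
t: 1.3
tool_pos: [516.7, 289.3, 330.6]
tcp_rot: [[-0.132, 0.991, 0.0], [0.991, 0.132, 0.0], [0.0, 0.0, -1.0]]
force: [1.0, 1.0, 0.1]
opening: 0.622
grasp_force: 0.0
```

```bash
python3 - <<'E'
from h import *
to((-125,24,330)); print(robot.observe()['q'])
E
```

```text
t 1.3 loc [-272.4   78.5  330.6] yaw_y 0.585 tilt [ 0.  0. -1.] F [1.  1.  0.1] open 0.622
(-125, 24, 330) delta m [-0.127  0.093  0.001]
[-0.82690235  0.29588474  0.3591957   1.24085626 -0.103064    1.62214262
 -0.35529369]
```

>>> {"method": "move_arm", "body": {
  "delta_pos": [
    [-0.03, 0.02, 0],
    [-0.06, 0.045, 0],
    [-0.095, 0.07, 0],
    [-0.127, 0.093, 0],
    [-0.127, 0.093, 0],
    [-0.127, 0.093, 0]
  ],
  "spin": [0.12, 0.24, 0.36, 0.48, 0.585, 0.585],
  "jaw": [0.62, 0.62, 0.62, 0.62, 0.62, 0.62]
}}

```text
t: 1.9
tool_pos: [625.8, 176.2, 329.8]
tcp_rot: [[0.437, 0.899, -0.001], [0.899, -0.437, -0.001], [-0.001, -0.0, -1.0]]
force: [-0.2, -0.3, 0.1]
opening: 0.623
grasp_force: 0.0
```

```bash
python3 - <<'E'
from h import *
to((-122,22,164)); print(robot.observe()['q'])
c=cam('wrist'); im=c['color'].copy()
for P in [(-92,-5,179),(-73,0,248),(-73,100,248),(-73,-100,248),(-79,-46,179)]:
    w=np.r_[O+P[0]*ex+P[1]*ey,P[2]]; u=proj(c,w)[0]; print(P,u.round())
    if abs(u).max()<2000: cv2.circle(im,tuple(int(v) for v in u),5,(0,0,255),1)
cv2.imwrite('pics/w1.png',im)
E
```

```text
t 1.9 loc [-124.8   24.6  329.8] yaw_y 0.001 tilt [-0.001 -0.001 -1.   ] F [-0.2 -0.3  0.1] open 0.623
(-122, 22, 164) delta m [-0.002  0.003  0.166]
[-0.63225007  0.45794271  0.51372421  1.05714971 -0.21939691  1.67723897
 -0.63947053]
(-92, -5, 179) [318. 212.]
(-73, 0, 248) [352. 235.]
(-73, 100, 248) [360.  97.]
(-73, -100, 248) [345. 345.]
(-79, -46, 179) [330. 252.]
```

View pics/w1.png

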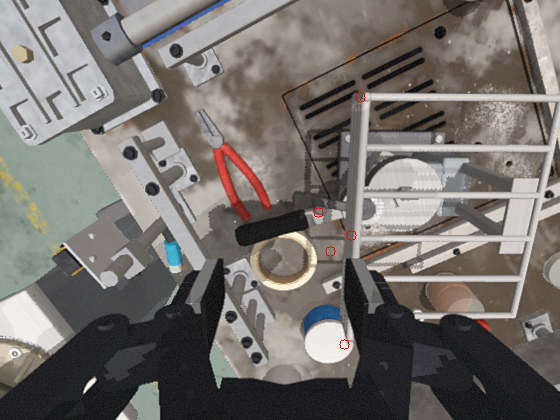

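The wrist view shows the tab at (317,208), matching the projection. The lip runs down column ~352, and the finger knuckles bulge outward at (100,330) and (460,330). I'll measure their extent.

```bash
python3 - <<'E'
from h import *
s=robot.observe(); c=cam('wrist'); uv,p,col=cloud(c)
q=(p-s['tool_pos'])@s['tcp_rot']
m=(q[:,2]>-140)&(q[:,2]<8)&(abs(q[:,1])<110)&(abs(q[:,0])<60)&(uv[:,1]>255)
q=q[m]
for a in range(-140,8,10):
    k=(q[:,2]>=a)&(q[:,2]<a+10)
    if k.any():
        r=q[k]; R=r[r[:,1]>0]; L=r[r[:,1]<0]
        f=lambda v:(v.min(0).round(),v.max(0).round()) if len(v) else None
        print(a,k.sum(),'x',r[:,0].min().round(),r[:,0].max().round(),'R y',R[:,1].min().round() if len(R) else '',R[:,1].max().round() if len(R) else '','L',L[:,1].min().round() if len(L) else '',L[:,1].max().round() if len(L) else '')
E
```

```text
-120 2252 x 12.0 20.0 R y 11.0 58.0 L -59.0 -10.0
-110 12889 x 1.0 18.0 R y 0.0 64.0 L -64.0 -0.0
-100 8853 x -11.0 18.0 R y 0.0 64.0 L -63.0 -0.0
-90 9985 x -13.0 17.0 R y 21.0 62.0 L -61.0 -21.0
-80 4655 x -13.0 15.0 R y 25.0 60.0 L -59.0 -25.0
-70 1712 x -12.0 13.0 R y 26.0 50.0 L -49.0 -26.0
-60 1566 x -12.0 12.0 R y 26.0 41.0 L -40.0 -26.0
-50 1316 x -11.0 12.0 R y 26.0 40.0 L -40.0 -26.0
-40 950 x -11.0 12.0 R y 26.0 40.0 L -40.0 -26.0
-30 113 x -10.0 10.0 R y 26.0 32.0 L -31.0 -26.0
```

```bash
python3 - <<'E'
from h import *
s=robot.observe(); c=cam('wrist')
for P in [(0,26,0),(12,26,-13),(12,26,0),(-11,26,-13),(12,40,-13),(-11,26,-30),(12,26,-30)]:
    w=s['tool_pos']+s['tcp_rot']@np.array(P,float); print(P,proj(c,w)[0].round(), )
z=c['z_map']; print('col 355 rows', [(r,float(z[r,355].round())) for r in range(250,300,5)],'col 350',[(r,float(z[r,350].round())) for r in range(250,300,6)])
print('tab depth loc',[loc(v).round(1) for v in bydepth(c,[(317,205),(320,208),(315,208),(312,205),(318,210)])])
E
```

```text
(0, 26, 0) [334. 251.]
(12, 26, -13) [339. 239.]
(12, 26, 0) [335. 229.]
(-11, 26, -13) [336. 283.]
(12, 40, -13) [368. 239.]
(-11, 26, -30) [342. 302.]
(12, 26, -30) [345. 255.]
col 355 rows [(250, 274.0), (255, 276.0), (260, 146.0), (265, 142.0), (270, 137.0), (275, 135.0), (280, 130.0), (285, 0.0), (290, 131.0), (295, 130.0)] col 350 [(250, 290.0), (256, 289.0), (262, 145.0), (268, 141.0), (274, 140.0), (280, 141.0), (286, 140.0), (292, 140.0), (298, 139.0)]
tab depth loc [array([-93.7,   0.5, 166.6]), array([-92. ,   1.3, 178.7]), array([-95.4,  -3. , 165.3]), array([-84.3, -51. ,   0.7]), array([-93.7,  -0.9, 178.2])]
```

>>> {"method": "move_arm", "body": {
  "delta_pos": [
    [0, 0, 0],
    [0, 0, 0],
    [0, 0, 0],
    [0, 0, 0],
    [0, 0, 0],
    [0, 0, 0]
  ],
  "spin": [0, 0, 0, 0, 0, 0],
  "jaw": [0, 0, 0, 0, 0, 0]
}}

```text
t: 2.65
tool_pos: [625.1, 177.7, 330.4]
tcp_rot: [[0.433, 0.901, -0.0], [0.901, -0.433, -0.0], [-0.0, -0.0, -1.0]]
force: [-0.3, 0.1, 0.5]
opening: 0.002
grasp_force: 0.0
```

```bash
cat > prof.py <<'E'
from h import *
s=where(); c=cam('wrist'); uv,p,col=cloud(c)
q=(p-s['tool_pos'])@s['tcp_rot']
m=(q[:,2]>-160)&(q[:,2]<8)&(abs(q[:,1])<110)&(abs(q[:,0])<60)
q=q[m];uv=uv[m];print('min row',uv[:,1].min())
for a in range(-160,8,10):
    k=(q[:,2]>=a)&(q[:,2]<a+10)
    if k.any(): print(a,k.sum(),'min',q[k].min(0).round(),'max',q[k].max(0).round())
cv2.imwrite('pics/w2.png',c['color'])
E
python3 prof.py
```

```text
t 2.65 loc [-126.    25.7  330.4] yaw_y 0.006 tilt [-0. -0. -1.] F [-0.3  0.1  0.5] open 0.002
min row 255
-120 2492 min [  12.  -59. -117.] max [  20.   58. -110.]
-110 13231 min [   1.  -61. -110.] max [  19.   61. -100.]
-100 11333 min [  -9.  -54. -100.] max [ 18.  55. -90.]
-90 7129 min [ -9. -47. -90.] max [ 17.  47. -80.]
-80 6804 min [-12. -39. -80.] max [ 14.  39. -70.]
-70 2015 min [-12. -31. -70.] max [ 14.  31. -60.]
-60 819 min [-12. -13. -60.] max [ 12.  14. -50.]
-50 873 min [  6. -13. -50.] max [ 12.  14. -40.]
-40 701 min [  6. -13. -40.] max [ 12.  14. -30.]
-30 80 min [  6.  -8. -30.] max [ 12.  11. -27.]
```

View pics/w2.png

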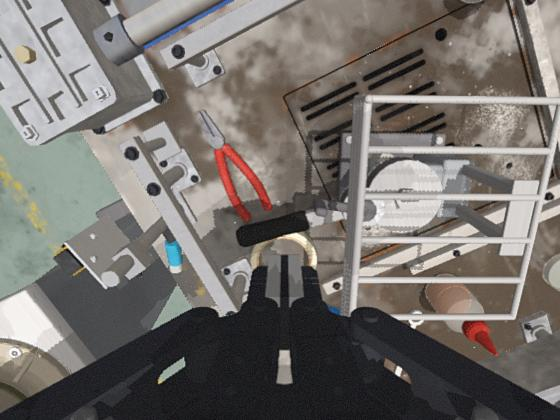

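The closed fingertips appear about 27 mm behind the reported TCP, and the palm is narrow across tool x (about ±20). So I'll turn the closed fingers to yaw 90° (thin side towards the lip) and come down in front of the lip step by step, checking as I go.

>>> {"method": "move_arm", "body": {
  "delta_pos": [
    [0, 0, 0],
    [0, 0, 0],
    [0, 0.005, 0],
    [0, 0.01, 0],
    [0, 0.015, 0],
    [0, 0.02, 0],
    [0, 0.025, 0],
    [0, 0.03, 0],
    [0, 0.032, 0],
    [0, 0.032, 0]
  ],
  "spin": [-0.14, -0.28, -0.42, -0.56, -0.7, -0.84, -0.98, -1.12, -1.26, -1.4],
  "jaw": [0, 0, 0, 0, 0, 0, 0, 0, 0, 0]
}}

```text
t: 3.7
tool_pos: [654.3, 163.3, 330.0]
tcp_rot: [[-0.818, 0.576, -0.0], [0.576, 0.818, -0.0], [0.0, -0.001, -1.0]]
force: [0.4, 0.6, 0.2]
opening: 0.003
grasp_force: 0.0
```

```bash
python3 - <<'E'
from h import *
to((-93,26,190)); print(robot.observe()['q'])
E
```

```text
t 3.7 loc [-93.6  25.5 330. ] yaw_y 1.411 tilt [-0. -0. -1.] F [0.4 0.6 0.2] open 0.003
(-93, 26, 190) delta m [-0.     0.001  0.14 ]
[-0.4444635   0.50032959  0.27512289  0.95711093 -0.13142026  1.69949605
  0.73860812]
```

>>> {"method": "move_arm", "body": {
  "delta_pos": [
    [0, 0.001, 0.03],
    [0, 0.001, 0.06],
    [0, 0.001, 0.09],
    [0, 0.001, 0.115],
    [0, 0.001, 0.13],
    [0, 0.001, 0.14],
    [0, 0.001, 0.14]
  ],
  "spin": [-0.1, -0.16, -0.16, -0.16, -0.16, -0.16, -0.16],
  "jaw": [0, 0, 0, 0, 0, 0, 0]
}}

```text
t: 4.4
tool_pos: [653.9, 164.4, 188.9]
tcp_rot: [[-0.897, 0.443, -0.002], [0.443, 0.897, -0.001], [0.002, -0.002, -1.0]]
force: [-0.0, 0.9, -0.3]
opening: -0.0
grasp_force: 0.0
```

```bash
python3 prof.py; python3 - <<'E'
from h import *
where()
a=cam('wrist')['color']; cv2.imwrite('pics/w3.png',a)
s=cam('scene'); cr=s['color'][130:260,240:400]
v=cv2.resize(cr,(690,560)); cv2.imwrite('pics/m.png',np.hstack([cv2.resize(a,(400,300)),cv2.resize(cr,(400,300),interpolation=cv2.INTER_CUBIC)]))
E
```

```text
t 4.4 loc [-94.4  26.4 188.9] yaw_y 1.565 tilt [-0.002 -0.001 -1.   ] F [-0.   0.9 -0.3] open -0.0
min row 255
-120 2562 min [  12.  -60. -117.] max [  20.   57. -110.]
-110 13272 min [   1.  -62. -110.] max [  18.   60. -100.]
-100 11238 min [  -9.  -56. -100.] max [ 18.  55. -90.]
-90 7178 min [-10. -47. -90.] max [ 17.  48. -80.]
-80 6778 min [-12. -39. -80.] max [ 14.  39. -70.]
-70 1985 min [-12. -30. -70.] max [ 14.  31. -60.]
-60 2772 min [ -29. -110.  -60.] max [ 12.  76. -50.]
-50 2602 min [ -29. -110.  -50.] max [ 12.  76. -40.]
-40 2429 min [ -29. -110.  -40.] max [ 12.  77. -30.]
-30 1387 min [ -39. -110.  -30.] max [ 12.  76. -20.]
-20 1643 min [ -52. -110.  -20.] max [-22.  76. -14.]
t 4.45 loc [-93.9  26.7 190.3] yaw_y 1.565 tilt [-0.001 -0.    -1.   ] F [ 0.7  0.9 -0.6] open -0.0
```

View pics/m.png

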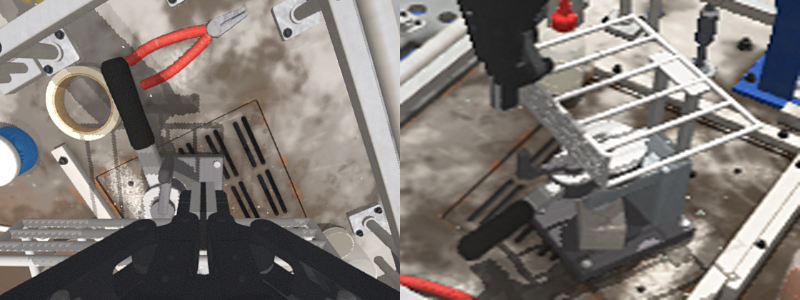

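The views show the closed fingertip to the left (+y) of the tab (wrist ~(287,260), tab ~(238,238)). In the scene view the tip is near pixel (282,175), still just at lip height. I'll check the tip height against the projection.

```bash
python3 - <<'E'
from h import *
c=cam('scene'); uv,p,col=cloud(c)
for z in (190,205,217,230): print(z,proj(c,np.r_[O-93*ex+26*ey,z])[0].round(1))
L=np.array([loc(v) for v in p[(abs(p[:,0]-654)<40)&(abs(p[:,1]-164)<40)]]); k=col[(abs(p[:,0]-654)<40)&(abs(p[:,1]-164)<40)]
m=(k.max(1)<60)&(L[:,2]>182)&(abs(L[:,0]+93)<16)&(abs(L[:,1]-26)<18)
q=L[m]; print(len(q)); print(q[np.argsort(q[:,2])][:15].round(1))
to((-93,26,160),(-93,26,148))
E
```

```text
190 [281.4 184. ]
205 [281.4 179.1]
217 [281.4 175.1]
230 [281.5 170.6]
243
[[ -93.1   14.4  223.3]
 [ -95.9   14.   224.8]
 [ -89.    12.8  225.7]
 [ -91.1   13.6  226. ]
 [-100.4   14.9  226.1]
 [ -99.3   12.3  227.7]
 [ -94.    12.9  227.7]
 [ -99.9   15.8  228.1]
 [ -92.6   15.3  228.3]
 [ -98.2   14.3  228.5]
 [ -91.2   13.4  229. ]
 [ -96.9   12.2  229.6]
 [ -89.6   11.8  229.6]
 [ -99.5   16.5  230.2]
 [ -96.    13.8  230.8]]
t 4.6 loc [-93.3  27.2 191.8] yaw_y 1.565 tilt [ 0.002  0.001 -1.   ] F [-0.1  0.6  1.7] open -0.002
(-93, 26, 160) delta m [-0.    -0.001  0.032]
(-93, 26, 148) delta m [-0.    -0.001  0.044]
```

>>> {"method": "move_arm", "body": {
  "delta_pos": [
    [0, 0, 0.012],
    [0, 0, 0.024],
    [0, 0, 0.032],
    [0, 0, 0.038],
    [0, 0, 0.042],
    [0, 0, 0.045],
    [0, 0, 0.045]
  ],
  "spin": [0, 0, 0, 0, 0, 0, 0],
  "jaw": [0, 0, 0, 0, 0, 0, 0]
}}

```text
t: 5.3
tool_pos: [654.5, 164.6, 145.0]
tcp_rot: [[-0.897, 0.443, -0.0], [0.443, 0.897, -0.0], [0.0, -0.0, -1.0]]
force: [0.1, 1.0, -0.0]
opening: 0.005
grasp_force: 0.0
```

>>> {"method": "move_arm", "body": {
  "delta_pos": [
    [0, 0, 0.002],
    [0, 0, 0.004],
    [0, 0, 0.006],
    [0, 0, 0.008],
    [0, 0, 0.008]
  ],
  "spin": [0, 0, 0, 0, 0],
  "jaw": [0, 0, 0, 0, 0]
}}

```text
t: 5.8
tool_pos: [654.4, 164.6, 137.0]
tcp_rot: [[-0.897, 0.443, -0.001], [0.443, 0.897, -0.0], [0.0, -0.0, -1.0]]
force: [0.7, -0.1, -0.8]
opening: -0.001
grasp_force: 0.0
```

>>> {"method": "move_arm", "body": {
  "delta_pos": [
    [0, -0.005, 0],
    [0, -0.01, 0],
    [0, -0.015, 0],
    [0, -0.02, 0],
    [0, -0.024, 0],
    [0, -0.028, 0],
    [-0.001, -0.032, 0],
    [-0.001, -0.036, 0],
    [-0.002, -0.04, 0],
    [-0.002, -0.04, 0]
  ],
  "spin": [0, 0, 0, 0, 0, 0, 0, 0, 0, 0],
  "jaw": [0, 0, 0, 0, 0, 0, 0, 0, 0, 0]
}}

```text
t: 6.8
tool_pos: [638.8, 126.6, 137.5]
tcp_rot: [[-0.896, 0.444, 0.0], [0.444, 0.896, -0.001], [-0.001, -0.001, -1.0]]
force: [-0.5, 0.8, -0.3]
opening: -0.001
grasp_force: 0.4
```

```bash
cat > st.py <<'E'
from h import *
where()
for n in('scene','top','wrist'):
    c=cam(n); uv,p,col=cloud(c)
    L=np.c_[(p[:,:2]-O)@ex,(p[:,:2]-O)@ey,p[:,2]]; r=np.hypot(L[:,0],L[:,1])
    g=(r>120)&(r<188)&(L[:,0]<-80)&(L[:,2]>124)&(L[:,2]<142)&(abs(L[:,1])<140)&(col.max(1)<75)
    q=L[g]; th=np.median(np.arctan2(-q[:,1],-q[:,0])) if g.any() else np.nan
    t=(L[:,2]>172)&(L[:,2]<182)&(r>70)&(r<105)&(L[:,0]<-50)
    q=L[t]; tab=np.median(q,0) if t.any() else np.full(3,np.nan)
    pv=-44*np.array([np.cos(th),np.sin(th)]); d=tab[:2]-pv
    print(n,'theta',th.round(3),g.sum(),'tab',tab.round(1),t.sum(),'lever',(np.arctan2(-d[1],-d[0])-th).round(2),'len',np.hypot(*d).round(1))
E
python3 st.py
```

```text
t 6.8 loc [-91.4 -14.3 137.5] yaw_y 1.564 tilt [ 0.    -0.001 -1.   ] F [-0.5  0.8 -0.3] open -0.001
scene theta 0.32 279 tab [-91.6 -28.1 176.4] 57 lever -0.04 len 51.8
top theta 0.265 241 tab [-96.3 -23.9 177.5] 38 lever -0.04 len 55.2
wrist theta 0.272 6296 tab [-98.1 -22.8 177.7] 1264 lever -0.08 len 56.8
```

>>> {"method": "move_arm", "body": {
  "delta_pos": [
    [0, -0.004, 0],
    [0, -0.008, 0],
    [0, -0.012, 0],
    [0, -0.015, 0],
    [0, -0.018, 0],
    [0, -0.02, 0],
    [0, -0.02, 0]
  ],
  "spin": [0, 0, 0, 0, 0, 0, 0],
  "jaw": [0, 0, 0, 0, 0, 0, 0]
}}

```text
t: 7.65
tool_pos: [629.2, 109.3, 137.3]
tcp_rot: [[-0.896, 0.443, -0.001], [0.443, 0.896, -0.0], [0.001, -0.001, -1.0]]
force: [-1.4, 2.2, 0.5]
opening: -0.001
grasp_force: 0.9
```

```bash
python3 st.py
```

```text
t 7.65 loc [-92.4 -34.  137.3] yaw_y 1.565 tilt [-0.001 -0.    -1.   ] F [-1.4  2.2  0.5] open -0.001
scene theta 0.325 280 tab [-81.5 -47.8 178.1] 30 lever 0.38 len 52.1
top theta 0.269 244 tab [-100.7  -24.   176.6] 6 lever -0.06 len 59.6
wrist theta 0.283 6188 tab [-99.  -23.5 177.1] 204 lever -0.09 len 57.8
```

>>> {"method": "move_arm", "body": {
  "delta_pos": [
    [0, -0.002, 0],
    [0, -0.003, 0],
    [0, -0.004, 0],
    [0, -0.004, 0]
  ],
  "spin": [0, 0, 0, 0],
  "jaw": [0, 0, 0, 0]
}}

```text
t: 8.2
tool_pos: [628.2, 106.7, 137.3]
tcp_rot: [[-0.897, 0.443, 0.0], [0.443, 0.897, 0.0], [-0.0, 0.0, -1.0]]
force: [0.1, 3.8, -1.7]
opening: -0.004
grasp_force: 1.3
```

>>> {"method": "move_arm", "body": {
  "delta_pos": [
    [0, 0.01, 0],
    [0, 0.02, 0],
    [0, 0.02, -0.03],
    [0, 0.02, -0.06],
    [0.03, 0.02, -0.09],
    [0.07, 0.0, -0.1],
    [0.07, 0.0, -0.1]
  ],
  "spin": [0, 0, 0, 0, 0, 0, 0],
  "jaw": [0, 0, 0, 0, 0, 0.3, 0.9]
}}

```text
t: 8.9
tool_pos: [562.4, 138.9, 239.6]
tcp_rot: [[-0.898, 0.441, 0.001], [0.441, 0.898, 0.002], [-0.0, 0.002, -1.0]]
force: [1.0, 0.8, 0.1]
opening: 0.334
grasp_force: 0.0
```

```bash
python3 st.py
```

```text
t 8.9 loc [-165.4  -36.7  239.6] yaw_y 1.568 tilt [ 0.001  0.002 -1.   ] F [1.  0.8 0.1] open 0.334
scene theta 0.329 280 tab [-79.1 -49.9 177.5] 23 lever 0.43 len 51.8
top theta 0.272 241 tab [-82.4 -46.6 176.4] 19 lever 0.44 len 53.0
wrist theta 0.284 2145 tab [-79.8 -45.6 178.1] 208 lever 0.44 len 50.2
```

Lever reads +0.44 in all three views. Next I'll straddle the grip with the jaws open.

>>> {"method": "move_arm", "body": {
  "delta_pos": [
    [0, -0.013, 0],
    [0.002, -0.013, 0],
    [0.002, -0.013, 0.04],
    [0.002, -0.013, 0.07],
    [0.002, -0.013, 0.1],
    [0.002, -0.013, 0.125],
    [0.002, -0.013, 0.145],
    [0.002, -0.013, 0.153],
    [0.002, -0.013, 0.153]
  ],
  "spin": [0, 0, 0, 0, 0, 0, 0, 0, 0],
  "jaw": [0.8, 0.8, 0.8, 0.8, 0.8, 0.8, 0.8, 0.8, 0.8]
}}

```text
t: 9.95
tool_pos: [557.2, 126.0, 83.1]
tcp_rot: [[-0.896, 0.443, -0.002], [0.443, 0.896, -0.001], [0.002, -0.002, -1.0]]
force: [-0.2, 0.9, 1.0]
opening: 0.801
grasp_force: 0.0
```

```bash
python3 st.py; python3 - <<'E'
from h import *
a=cam('wrist')['color'];s=cam('scene')['color'][130:280,230:390]
cv2.imwrite('pics/m2.png',np.hstack([cv2.resize(a,(400,300)),cv2.resize(s,(400,375),interpolation=cv2.INTER_CUBIC)[:300]]))
E
```

```text
t 9.95 loc [-164.5  -50.6   83.1] yaw_y 1.565 tilt [-0.002 -0.001 -1.   ] F [-0.2  0.9  1. ] open 0.801
scene theta 0.291 156 tab [-78.7 -48.8 178. ] 22 lever 0.49 len 51.4
top theta 0.263 139 tab [nan nan nan] 0 lever nan len nan
wrist theta 0.276 8352 tab [nan nan nan] 0 lever nan len nan
```

View pics/m2.png

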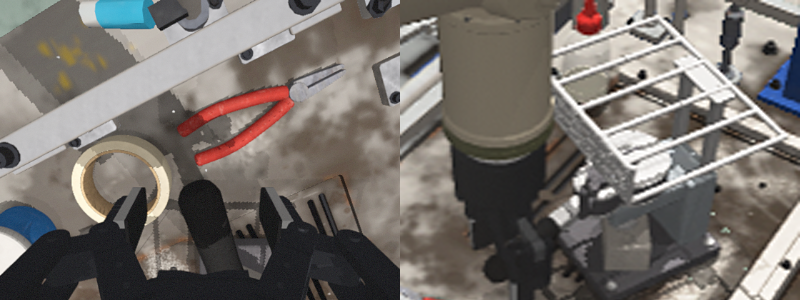

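>>> {"method": "move_arm", "body": {
  "delta_pos": [
    [0, 0.015, 0],
    [0.002, 0.03, 0],
    [0.003, 0.045, 0],
    [0.004, 0.06, 0],
    [0.004, 0.075, 0],
    [0.004, 0.09, 0],
    [0.001, 0.105, 0],
    [-0.002, 0.119, 0],
    [-0.007, 0.132, 0],
    [-0.012, 0.142, 0]
  ],
  "spin": [0, 0, 0, 0, 0, 0, 0, 0, 0, 0],
  "jaw": [0.8, 0.8, 0.8, 0.8, 0.8, 0.8, 0.8, 0.8, 0.8, 0.8]
}}

```text
t: 11.2
tool_pos: [631.1, 251.5, 83.7]
tcp_rot: [[-0.898, 0.441, -0.001], [0.441, 0.898, 0.001], [0.001, 0.0, -1.0]]
force: [-3.4, 0.6, 0.3]
opening: 0.8
grasp_force: 1.1
```

```bash
python3 st.py
```

```text
t 11.2 loc [-153.    94.7   83.7] yaw_y 1.568 tilt [-0.001  0.001 -1.   ] F [-3.4  0.6  0.3] open 0.8
scene theta -0.412 148 tab [-89.9  17.9 178.6] 21 lever 0.41 len 49.6
top theta -0.448 122 tab [-91.1  23.7 178. ] 17 lever 0.36 len 51.6
wrist theta -0.465 8044 tab [nan nan nan] 0 lever nan len nan
```

>>> {"method": "move_arm", "body": {
  "delta_pos": [
    [-0.002, 0.003, 0],
    [-0.003, 0.006, 0],
    [-0.003, 0.006, 0],
    [0.003, -0.02, 0],
    [0.01, -0.042, 0],
    [0.014, -0.058, 0],
    [0.018, -0.074, 0],
    [0.02, -0.088, 0],
    [0.022, -0.102, 0],
    [0.022, -0.116, 0]
  ],
  "spin": [0, 0, 0, 0, 0, 0, 0, 0, 0, 0],
  "jaw": [0.8, 0.8, 0.8, 0.8, 0.8, 0.8, 0.8, 0.8, 0.8, 0.8]
}}

```text
t: 12.35
tool_pos: [559.2, 158.4, 84.9]
tcp_rot: [[-0.899, 0.439, 0.0], [0.439, 0.899, 0.005], [0.002, 0.004, -1.0]]
force: [-1.5, 8.7, -0.6]
opening: 0.797
grasp_force: 3.7
```

```bash
python3 st.py
```

```text
t 12.35 loc [-176.8  -20.6   84.9] yaw_y 1.57 tilt [ 0.     0.005 -1.   ] F [-1.5  8.7 -0.6] open 0.797
scene theta 0.028 142 tab [-89.4 -23.5 177.8] 23 lever 0.43 len 50.6
top theta 0.004 93 tab [nan nan nan] 0 lever nan len nan
wrist theta 0.012 7626 tab [nan nan nan] 0 lever nan len nan
```

>>> {"method": "move_arm", "body": {
  "delta_pos": [
    [-0.002, -0.015, 0],
    [-0.003, -0.03, 0],
    [-0.006, -0.045, 0],
    [-0.01, -0.057, 0],
    [-0.015, -0.068, 0],
    [-0.021, -0.078, 0],
    [-0.028, -0.088, 0],
    [-0.035, -0.097, 0],
    [-0.043, -0.105, 0],
    [-0.05, -0.111, 0]
  ],
  "spin": [0, 0, 0, 0, 0, 0, 0, 0, 0, 0],
  "jaw": [0.8, 0.8, 0.8, 0.8, 0.8, 0.8, 0.8, 0.8, 0.8, 0.8]
}}

```text
t: 13.5
tool_pos: [554.0, 34.1, 83.7]
tcp_rot: [[-0.898, 0.441, -0.004], [0.441, 0.898, 0.002], [0.004, -0.0, -1.0]]
force: [-8.2, 6.5, 1.2]
opening: 0.802
grasp_force: 4.1
```

```bash
python3 st.py
```

```text
t 13.5 loc [-127.1 -134.6   83.7] yaw_y 1.568 tilt [-0.004  0.002 -1.   ] F [-8.2  6.5  1.2] open 0.802
scene theta 0.748 130 tab [nan nan nan] 0 lever nan len nan
top theta 0.745 108 tab [-53.5 -79.4 172.8] 2 lever 0.42 len 53.9
wrist theta 0.77 7186 tab [nan nan nan] 0 lever nan len nan
```

>>> {"method": "move_arm", "body": {
  "delta_pos": [
    [0.006, 0.02, 0],
    [0.015, 0.05, 0],
    [0.027, 0.076, 0],
    [0.037, 0.102, 0],
    [0.042, 0.128, 0],
    [0.045, 0.155, 0],
    [0.042, 0.18, 0],
    [0.037, 0.203, 0],
    [0.031, 0.22, 0],
    [0.024, 0.235, 0]
  ],
  "spin": [0, 0, 0, 0, 0, 0, 0, 0, 0, 0],
  "jaw": [0.8, 0.8, 0.8, 0.8, 0.8, 0.8, 0.8, 0.8, 0.8, 0.8]
}}

```text
t: 14.65
tool_pos: [637.5, 254.4, 83.8]
tcp_rot: [[-0.897, 0.442, -0.003], [0.442, 0.897, -0.001], [0.002, -0.003, -1.0]]
force: [-44.4, -23.0, 14.7]
opening: 0.802
grasp_force: 27.5
```

```bash
python3 st.py
```

```text
t 14.65 loc [-148.5  100.    83.8] yaw_y 1.566 tilt [-0.003 -0.001 -1.   ] F [-44.4 -23.   14.7] open 0.802
scene theta -0.443 150 tab [-88.4  21.2 177.9] 21 lever 0.39 len 48.7
top theta -0.469 134 tab [-90.9  25.  178.9] 18 lever 0.37 len 51.9
wrist theta -0.49 8056 tab [nan nan nan] 0 lever nan len nan
```

>>> {"method": "move_arm", "body": {
  "delta_pos": [
    [0.003, -0.01, 0],
    [0.008, -0.028, 0],
    [0.013, -0.047, 0],
    [0.018, -0.062, 0],
    [0.021, -0.076, 0],
    [0.024, -0.089, 0],
    [0.025, -0.102, 0],
    [0.026, -0.115, 0],
    [0.027, -0.128, 0]
  ],
  "spin": [0, 0, 0, 0, 0, 0, 0, 0, 0],
  "jaw": [0.8, 0.8, 0.8, 0.8, 0.8, 0.8, 0.8, 0.8, 0.8]
}}

```text
t: 15.7
tool_pos: [557.0, 154.4, 84.7]
tcp_rot: [[-0.898, 0.44, 0.001], [0.44, 0.898, 0.004], [0.001, 0.003, -1.0]]
force: [-1.0, 8.7, -0.6]
opening: 0.802
grasp_force: 3.6
```

```bash
python3 st.py
```

```text
t 15.7 loc [-177.1  -25.1   84.7] yaw_y 1.569 tilt [ 0.001  0.004 -1.   ] F [-1.   8.7 -0.6] open 0.802
scene theta 0.051 151 tab [-87.7 -26.  178.5] 22 lever 0.45 len 49.8
top theta 0.028 89 tab [nan nan nan] 0 lever nan len nan
wrist theta 0.035 7535 tab [nan nan nan] 0 lever nan len nan
```

>>> {"method": "move_arm", "body": {
  "delta_pos": [
    [-0.002, -0.013, 0],
    [-0.003, -0.026, 0],
    [-0.006, -0.041, 0],
    [-0.01, -0.053, 0],
    [-0.015, -0.064, 0],
    [-0.021, -0.074, 0],
    [-0.028, -0.084, 0],
    [-0.035, -0.093, 0],
    [-0.043, -0.101, 0],
    [-0.05, -0.108, 0]
  ],
  "spin": [0, 0, 0, 0, 0, 0, 0, 0, 0, 0],
  "jaw": [0.8, 0.8, 0.8, 0.8, 0.8, 0.8, 0.8, 0.8, 0.8, 0.8]
}}

```text
t: 16.85
tool_pos: [552.7, 33.5, 83.6]
tcp_rot: [[-0.898, 0.441, -0.004], [0.441, 0.898, 0.001], [0.004, -0.001, -1.0]]
force: [-8.3, 5.3, 1.0]
opening: 0.801
grasp_force: 4.0
```

>>> {"method": "move_arm", "body": {
  "delta_pos": [
    [0.006, 0.02, 0],
    [0.015, 0.05, 0],
    [0.027, 0.076, 0],
    [0.037, 0.102, 0],
    [0.042, 0.128, 0],
    [0.045, 0.155, 0],
    [0.042, 0.18, 0],
    [0.037, 0.203, 0],
    [0.031, 0.22, 0],
    [0.024, 0.231, 0]
  ],
  "spin": [0, 0, 0, 0, 0, 0, 0, 0, 0, 0],
  "jaw": [0.8, 0.8, 0.8, 0.8, 0.8, 0.8, 0.8, 0.8, 0.8, 0.8]
}}

```text
t: 17.85
tool_pos: [635.3, 251.1, 83.7]
tcp_rot: [[-0.897, 0.442, -0.001], [0.442, 0.897, -0.001], [0.001, -0.001, -1.0]]
force: [-3.9, -0.2, -0.1]
opening: 0.801
grasp_force: 1.3
```

```bash
python3 st.py
```

```text
t 17.85 loc [-149.1   96.1   83.7] yaw_y 1.567 tilt [-0.001 -0.001 -1.   ] F [-3.9 -0.2 -0.1] open 0.801
scene theta -0.429 151 tab [-88.6  19.  177.5] 25 lever 0.41 len 48.6
top theta -0.469 138 tab [-91.4  23.9 176.4] 17 lever 0.39 len 52.3
wrist theta -0.486 8446 tab [nan nan nan] 0 lever nan len nan
```

>>> {"method": "move_arm", "body": {
  "delta_pos": [
    [0.003, -0.01, 0],
    [0.008, -0.026, 0],
    [0.013, -0.043, 0],
    [0.018, -0.058, 0],
    [0.021, -0.072, 0],
    [0.024, -0.085, 0],
    [0.025, -0.098, 0],
    [0.026, -0.111, 0],
    [0.027, -0.124, 0]
  ],
  "spin": [0, 0, 0, 0, 0, 0, 0, 0, 0],
  "jaw": [0.8, 0.8, 0.8, 0.8, 0.8, 0.8, 0.8, 0.8, 0.8]
}}

```text
t: 18.9
tool_pos: [555.0, 153.2, 84.8]
tcp_rot: [[-0.898, 0.44, 0.0], [0.44, 0.898, 0.003], [0.001, 0.003, -1.0]]
force: [-1.3, 8.2, -1.0]
opening: 0.798
grasp_force: 3.6
```

>>> {"method": "move_arm", "body": {
  "delta_pos": [
    [-0.002, -0.013, 0],
    [-0.003, -0.026, 0],
    [-0.006, -0.041, 0],
    [-0.01, -0.053, 0],
    [-0.015, -0.064, 0],
    [-0.021, -0.074, 0],
    [-0.028, -0.084, 0],
    [-0.035, -0.093, 0],
    [-0.043, -0.101, 0],
    [-0.05, -0.108, 0]
  ],
  "spin": [0, 0, 0, 0, 0, 0, 0, 0, 0, 0],
  "jaw": [0.8, 0.8, 0.8, 0.8, 0.8, 0.8, 0.8, 0.8, 0.8, 0.8]
}}

```text
t: 19.9
tool_pos: [550.6, 32.7, 83.8]
tcp_rot: [[-0.897, 0.441, -0.004], [0.441, 0.897, 0.002], [0.005, -0.0, -1.0]]
force: [-7.5, 5.9, 1.0]
opening: 0.803
grasp_force: 4.0
```

>>> {"method": "move_arm", "body": {
  "delta_pos": [
    [0.006, 0.02, 0],
    [0.015, 0.05, 0],
    [0.027, 0.076, 0],
    [0.037, 0.102, 0],
    [0.042, 0.128, 0],
    [0.045, 0.155, 0],
    [0.042, 0.18, 0],
    [0.037, 0.203, 0],
    [0.031, 0.22, 0],
    [0.024, 0.23, 0]
  ],
  "spin": [0, 0, 0, 0, 0, 0, 0, 0, 0, 0],
  "jaw": [0.8, 0.8, 0.8, 0.8, 0.8, 0.8, 0.8, 0.8, 0.8, 0.8]
}}

```text
t: 20.9
tool_pos: [632.9, 249.4, 84.1]
tcp_rot: [[-0.897, 0.442, -0.001], [0.442, 0.897, -0.0], [0.001, -0.001, -1.0]]
force: [-3.9, -0.5, -0.1]
opening: 0.8
grasp_force: 1.2
```

```bash
python3 st.py
```

```text
t 20.9 loc [-150.4   93.5   84.1] yaw_y 1.566 tilt [-0.001 -0.    -1.   ] F [-3.9 -0.5 -0.1] open 0.8
scene theta -0.412 157 tab [-89.2  17.9 177.7] 24 lever 0.41 len 48.8
top theta -0.446 139 tab [-92.5  21.5 177.5] 19 lever 0.4 len 52.9
wrist theta -0.466 8498 tab [nan nan nan] 0 lever nan len nan
```

Another stroke for margin, with a slightly longer left reach first.

>>> {"method": "move_arm", "body": {
  "delta_pos": [
    [-0.001, 0.003, 0],
    [0.005, -0.014, 0],
    [0.012, -0.04, 0],
    [0.017, -0.055, 0],
    [0.02, -0.069, 0],
    [0.023, -0.082, 0],
    [0.024, -0.095, 0],
    [0.025, -0.108, 0],
    [0.026, -0.121, 0]
  ],
  "spin": [0, 0, 0, 0, 0, 0, 0, 0, 0],
  "jaw": [0.8, 0.8, 0.8, 0.8, 0.8, 0.8, 0.8, 0.8, 0.8]
}}

```text
t: 21.95
tool_pos: [555.4, 154.6, 84.9]
tcp_rot: [[-0.898, 0.44, 0.0], [0.44, 0.898, 0.004], [0.002, 0.004, -1.0]]
force: [-0.6, 8.4, 0.5]
opening: 0.797
grasp_force: 3.6
```

>>> {"method": "move_arm", "body": {
  "delta_pos": [
    [-0.002, -0.013, 0],
    [-0.003, -0.026, 0],
    [-0.006, -0.041, 0],
    [-0.01, -0.053, 0],
    [-0.015, -0.064, 0],
    [-0.021, -0.074, 0],
    [-0.028, -0.084, 0],
    [-0.035, -0.093, 0],
    [-0.043, -0.101, 0],
    [-0.05, -0.108, 0]
  ],
  "spin": [0, 0, 0, 0, 0, 0, 0, 0, 0, 0],
  "jaw": [0.8, 0.8, 0.8, 0.8, 0.8, 0.8, 0.8, 0.8, 0.8, 0.8]
}}

```text
t: 22.95
tool_pos: [551.0, 34.1, 83.9]
tcp_rot: [[-0.898, 0.441, -0.004], [0.441, 0.898, 0.002], [0.005, 0.0, -1.0]]
force: [-7.9, 6.3, -0.3]
opening: 0.796
grasp_force: 4.0
```

```bash
python3 st.py
```

```text
t 22.95 loc [-129.8 -135.9   83.9] yaw_y 1.567 tilt [-0.004  0.002 -1.   ] F [-7.9  6.3 -0.3] open 0.796
scene theta 0.737 123 tab [nan nan nan] 0 lever nan len nan
top theta 0.745 98 tab [-53.  -78.3 172.1] 3 lever 0.42 len 52.7
wrist theta 0.766 6807 tab [nan nan nan] 0 lever nan len nan
```

>>> {"method": "move_arm", "body": {
  "delta_pos": [
    [0.001, 0.006, 0],
    [0.001, 0.007, 0],
    [0.001, 0.007, 0],
    [0.001, 0.007, -0.02],
    [0.001, 0.007, -0.06],
    [0.001, 0.007, -0.1],
    [0.001, 0.007, -0.15],
    [0.03, 0.007, -0.2],
    [0.06, 0.007, -0.22],
    [0.06, 0.007, -0.22]
  ],
  "spin": [0, 0, 0, 0, 0, 0, 0, 0, 0, 0],
  "jaw": [0.95, 0.95, 0.95, 0.95, 0.95, 0.95, 0.95, 0.95, 0.95, 0.95]
}}

```text
t: 24.1
tool_pos: [502.9, 67.7, 310.0]
tcp_rot: [[-0.898, 0.44, 0.008], [0.44, 0.898, 0.004], [-0.006, 0.007, -1.0]]
force: [-0.1, -0.2, 0.8]
opening: 0.948
grasp_force: 0.0
```

```bash
python3 st.py; python3 - <<'E'
from h import *
out=[]
for n,(x0,y0,x1,y1) in {'scene':(270,150,390,270),'top':(230,120,380,270)}.items():
    out.append(cv2.resize(cam(n)['color'][y0:y1,x0:x1],(400,400),interpolation=cv2.INTER_CUBIC))
cv2.imwrite('pics/fin.png',np.hstack(out))
E
```

```text
t 24.1 loc [-187.8 -126.7  310. ] yaw_y 1.568 tilt [ 0.008  0.004 -1.   ] F [-0.1 -0.2  0.8] open 0.948
scene theta 0.691 277 tab [-57.7 -75.8 175. ] 16 lever 0.42 len 53.3
top theta 0.636 244 tab [-58.9 -72.6 176.3] 15 lever 0.47 len 52.1
wrist theta 0.66 1324 tab [-57.2 -73.6 178. ] 121 lever 0.46 len 51.8
```

View pics/fin.png

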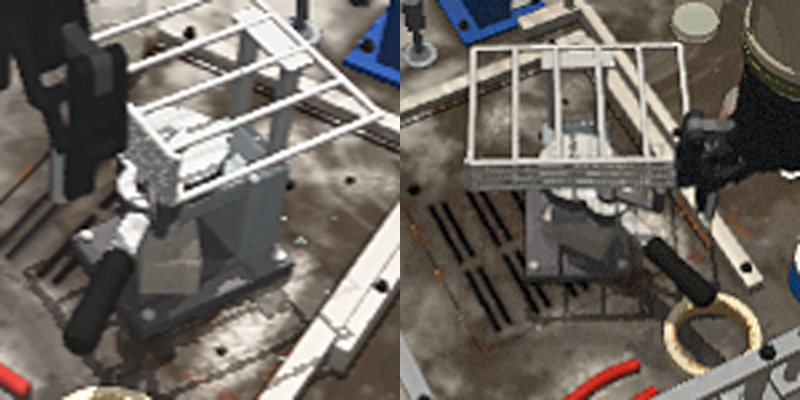

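```bash
python3 - <<'E'
from h import *
where(); print(robot.finish_job())
E
```

```text
t 24.35 loc [-186.4 -129.4  303. ] yaw_y 1.564 tilt [-0.002 -0.001 -1.   ] F [0.1 0.7 0. ] open 0.951
the job is handed in; nothing more can be done
None
```

The job is handed in (no verdict came back): the lever reads about +0.45 (loosen), and four loaded strokes should have lifted the foot about 5 mm, worked out from the strokes since I didn't measure the gap; the pliers and tape roll look undisturbed, and I didn't re-measure the block, tin or bottle.

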